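# Lengthen a telescopic stand leg by one hole

### The arm

A 7-joint arm with a two-finger parallel gripper is mounted at the origin on a cart in front of the work surface, level with it; the furniture and walls round the work are solid. World frame = base frame: x ahead of the robot, y to its left, z up, the work surface at z = 0. Lengths are in m, angles in rad, forces in N, time in s.
With the tool pointing down it reaches from about 0.4 to 0.875 m from the base axis. Payload 6.5 kg.
Tool frame: the origin (TCP) lies at the very end of the fingers, on their centre line; the grasp point (between the pads) lies manip.tcp_to_grasp behind it (manip.tcp_to_grasp is the distance from the TCP to the grasp point, in m); z points along the fingers, y is the line along which they close (so a half turn about z gives the same grasp; the last joint's range is limited). The gripper opens to 85 mm and grips with 20 to 120 N. Pads are 22 mm wide; open, the fingers measure 114 mm over their backs; the gripper's body (76 mm by 85 mm) begins 54 mm behind the grasp point. The pads swing forward as they close: fully open they stand 13 mm farther back than shut.
Start: joints at [1.146, 0.536, -0.004, 1.538, 0.003, 1.067, -0.071], TCP at [0.228, -0.609, 0.231] pointing down, gripper open.
Joint ranges: [-2.7, 2.7], [-0.37, 2.16], [-1.27, 1.26], [0.24, 2.4], [-1.31, 4.45], [0.19, 1.91], [-2.76, 2.76]. Speed limits (rad/s): [2.39, 2.39, 3.14, 3.14, 3.14, 3.14, 3.14].

### API

Orientations are given as [roll, pitch, yaw] about the fixed x, y, z axes, in that order (R = Rz(yaw) Ry(pitch) Rx(roll)).
In Python, from rig import get_obs, camera, manip, find_in, trace, spot_point gives the robot as it stands. The module is installed in compiled form; this text tells all that it offers.
- The arm moves only by the tool jog_arm, never from a script. Its argument "series" is a list that holds one entry, the list of rows, each a list of 4 numbers: the shift along the tool's x, y, z in mm, then the turn about the tool's z in degrees. In form: [[[tx, ty, tz, twist], ...]]. A call has 1 to 5 rows; each row is the pose to reach, as a shift and turn from the pose commanded when the call began, along the tool's axes at that moment; what a row does not reach only later rows make up. A row lasts 1/12 s, in which the tool goes at most 41.7 mm and 7.16 degrees, less where a joint would pass 70% of its speed; a pose out of reach is approached as far as the arm can. A call with a gripper value outside its range is refused whole. "fingers" is the finger opening in mm, from 0 to 85.4, set as the call begins (left out, the last holds). The fingers move at their own pace and stop on an object; "newtons" is the grip in N (left out, the last holds). Time passes only in rows, so rows that repeat a pose let the fingers close. It gives the time, the measured TCP pose, the force, the opening and the grip force at its end, in the units of the state.
- get_obs(): the state, without advancing time (a new reading comes with each control period).
- camera(name): name is "scene" or "side" or "wrist"; returns a dict with "frame" (480x640x3 uint8, blue, green, red), "fov_y" (degrees; the focal length in pixels is half the picture's height over the tangent of half this angle, whatever the lens; pixels are square), "cx", "cy" (the principal point, pixels), "cam_to_world" (4x4, takes a point from camera to world coordinates). Camera axes: x right, y up, looking along -z (the intrinsics and any distortion apply to the point x, -y, -z); pixel columns grow to the right and rows downward; lengths in m; the calibration is good to about 2 mm. The wrist camera is an equidistant fisheye: a pixel r from the principal point sees the ray r / f radians off the axis. A picture is of the moment at which its call begins. There is no depth.
- manip.job_done(): hands the job in; it is judged then, once.
Trained networks look in a picture, given as the dict that the camera call returned (one of the last four; its "shot" number tells which), for a name from the list of things; names that differ only in an ending like _2 or _b are one class to them, and where a whole thing is asked for, a point or a joint stands for the part that bears it (a point fixed in the world has none). Each returns a list of dicts, best first, with "conf" (0 to 1); they miss things now and then, are a little off and sometimes report something else, mostly with a low value. They report only what shows in the picture. A call takes as long as a camera call.
- find_in(target, picture): "point" ([column, row] in pixels, amid what is visible of it).
- trace(target, picture): "mask" (480x640 bool, what is visible of it) and "point" ([column, row] in pixels, amid what is visible of it).
- spot_point(target, picture): "point" ([column, row] in pixels: a listed point, or the origin of a listed thing).
The state is a dict: "clock": time; "joint_pos": joint angles; "qvel": joint speeds; "joint_efforts": joint torques, N m; "tool_pos": TCP position; "orientation": TCP orientation; "force": force on the tool from outside, world axes, zero at the start; "moment": the same for the moment, N m; "gripper_width": finger opening in m; "grasp_force": force on a finger pad.
Only numpy, scipy, OpenCV 4.12 (cv2) and the standard library are available. Lean on these libraries where they do the work, as an engineer would, in place of code of your own. Each camera call takes 0.05 s, during which the arm holds its last target. There are 200 camera calls.

### The job

Lengthen the telescopic leg of the lamp stand by one hole: pinch the spring button flush, draw the outer tube (the one with the rubber foot) outward, and let the button snap out fully into the next hole. Then keep drawing it gently outward, with about 13 N for a moment, to prove that it has locked, and let go. Never load the button sideways with more than 16 N, do not push the leg shorter or past that hole, and leave the things beside the stand where they are.

Things in the scene. Friction and masses are not known exactly. Their poses are not given: they have to be found in the camera images.
- stand: Plywood board 120 x 260 x 18 mm fixed to the desk, with a telescopic leg held level above it. Origin on the desk top straight below the button's axis; the board reaches x = -60 to 60, y = -190 to 70 mm. z up; the leg lies along y at x = 0, axis 80 mm above the desk; +y (rubber foot's end) is longer; the button looks to -x.
- clamps (a point): Middle of the two black saddle clamps, 80 mm above the desk, at the stand's y = -142 mm; together 70 mm long in y, 46 mm wide, up to 108 mm high. They hold the dark inner tube (20 mm square) in rubber, which gives about 1 mm along y per 5 N.
- leg (a joint): The outer tube's travel along the stand's +y, in m; 0 at the start, positive = longer. The next hole (11.6 mm across, for a 10 mm button) is in a dark eyelet plate 18 x 20 mm on the -x face, on the clamp side of the button; it meets the button at a travel of 0.040 to 0.068, which differs from leg to leg and is not measured. Locked, the tube has 1.6 mm play. The hole on the foot side is not used.
- leg_grip (a point): Axis of the outer tube beside its first hole, 80 mm above the desk; moves with it. Pinch here at the start, across the stand's x, one finger over the button. Aluminium, 26 mm square, reaching 92 mm to the clamp side, 145 mm to the foot; black finger flange (42 wide, 34 high) at +15.5 to +20.5 mm in y, to draw against. Slides with 1.5 N friction, about 10 N more for the first 6 mm.
- button (a joint): The button's depression in m: 0 = fully out (5 mm proud of the tube's face), 0.005 = flush, 0.0065 = held under the 1.5 mm tube wall between holes. It locks the tube while more than about 1 mm proud; pressed flush by a flat finger, its bevel lets the moving wall wedge it under. Spring 2 N when out, 5 N at flush.
- button_face (a point): Centre of the round steel button's flat outer face (button 10 mm across, face 5 mm), 18 mm from the tube's axis towards the stand's -x when it is out, 80 mm above the desk.
- amp (a point): Fixed obstacle: middle of the tall dark green amplifier chassis that stands on the desk to the right of the work, all within 180 mm of this point horizontally, 380 mm tall; keep the arm and gripper clear of it.
- capacitor_large: Blue capacitor can 30 mm across, 63 mm tall, standing beside the stand; origin at the centre of its underside. Leave alone.
- capacitor_small: Blue capacitor can 25 mm across, 58 mm tall, standing behind the stand; origin at the centre of its underside. Leave alone.
- tape_roll: Roll of black tape 53 mm across, 19 mm high, lying flat beside the stand; origin at the centre of its underside. Leave alone.

How it is judged:
By the outcome, as a careful person would: the job done as asked, in the order asked, and still so for the second after the job is handed in, with the robot touching nothing.
It also fails if it takes over 45 s, if anything falls off the work surface, if the arm or the gripper's body presses on something with over 40 N, if the wrist force passes 120 N, or if a joint passes its speed limit or range.

## Working session

There is one attempt and no reset: what is moved stays moved. The work goes in short steps, Python scripts to look and compute and a tool call to move; the robot and the scene stay as the last step left them, time stands still between calls to the robot, and variables do not carry over. Pictures are saved under pics/ and viewed, at most 12 in all, crops included, and the job is handed in when it is done.

Besides the shell and the picture viewer there is one more tool, called after "Call:" by a JSON object that holds its "op" and its "data", one argument or row to a line. jog_arm: Moves the arm, as the interface text tells. Its arguments: {"type":"object","properties":{"series":{"type":"array"},"fingers":{"type":"number"},"newtons":{"type":"number"}},"required":["series"]}

```bash
mkdir -p pics; cat > h.py <<'E'
import numpy as np, cv2
from rig import get_obs, camera, manip, find_in, trace, spot_point
def ray(c,p):
    f=240/np.tan(np.radians(c['fov_y'])/2); d=np.array([(p[0]-c['cx'])/f,(p[1]-c['cy'])/f])
    M=np.array(c['cam_to_world'])
    if c.get('fish'):
        r=np.hypot(*d); s=np.sin(r)/r if r>1e-9 else 1; v=np.array([d[0]*s,-d[1]*s,-np.cos(r)])
    else: v=np.array([d[0],-d[1],-1])
    v=M[:3,:3]@v; return M[:3,3],v/np.linalg.norm(v)
def at_z(c,p,z):
    o,v=ray(c,p); return o+v*(z-o[2])/v[2]
def proj(c,P):
    f=240/np.tan(np.radians(c['fov_y'])/2); M=np.array(c['cam_to_world'])
    v=M[:3,:3].T@(np.array(P)-M[:3,3]); v=np.array([v[0],-v[1],-v[2]])
    if c.get('fish'):
        t=np.arctan2(np.hypot(v[0],v[1]),v[2]); d=v[:2]/np.hypot(v[0],v[1])*t
    else: d=v[:2]/v[2]
    return d*f+[c['cx'],c['cy']]
def cam(n):
    c=camera(n); c['fish']=n=='wrist'; return c
def tri(cps):
    A=np.zeros((3,3));b=np.zeros(3)
    for c,p in cps:
        o,v=ray(c,p);Q=np.eye(3)-np.outer(v,v);A+=Q;b+=Q@o
    return np.linalg.solve(A,b)
E
python3 - <<'E'
from h import *
print(get_obs(), manip.tcp_to_grasp)
Z=dict(stand=0,clamps=.08,leg_grip=.08,button_face=.08,amp=0,capacitor_large=0,capacitor_small=0,tape_roll=0)
cs={n:cam(n) for n in('scene','side','wrist')}
for n,c in cs.items():
    cv2.imwrite(f'pics/{n}0.png',c['frame']); print(n,np.round(c['cam_to_world'],3).tolist(),c['fov_y'],c['cx'],c['cy'])
    for k,z in Z.items():
        r=spot_point(k,c)[:2]
        print(n,k,[(np.round(q['point']),round(q['conf'],2),np.round(at_z(c,q['point'],z),3)) for q in r])
E
```

```text
{'clock': 0.0, 'joint_pos': array([ 1.14580791,  0.53719556, -0.00441125,  1.53888045,  0.00257947,
        1.06724405, -0.07120939]), 'qvel': array([-0.00144703, -0.00058714,  0.00060348,  0.00101709,  0.00043404,
        0.00066093, -0.00192679]), 'joint_efforts': array([-3.14186224e-06, -5.83405781e+01,  1.04913443e+00, -2.59108973e+01,
        1.25097181e-02,  9.43457417e-03, -1.64435556e-05]), 'tool_pos': array([ 0.22799586, -0.60803756,  0.23039141]), 'orientation': array([-3.13987528e+00,  1.22289819e-04,  3.58817646e-01]), 'force': array([-0.76097227, -0.36021455, -0.26444827]), 'moment': array([-0.07058598,  0.05105547,  0.02427553]), 'grasp_force': 0.0, 'gripper_width': 0.08540605947324219} 0.0187
scene [[0.714, 0.443, -0.542, -0.093], [-0.7, 0.454, -0.55, -0.781], [0.002, 0.773, 0.635, 0.857], [0.0, 0.0, 0.0, 1.0]] 45.709928533180666 322.98914914614664 234.90940132819222
scene stand [(array([276., 249.]), 0.9, array([0.528, 0.001, 0.   ]))]
scene clamps [(array([331., 245.]), 0.93, array([ 0.56 , -0.143,  0.08 ]))]
scene leg_grip [(array([276., 220.]), 0.86, array([0.532, 
[... 719 characters left out ...]
de amp []
side capacitor_large [(array([379., 306.]), 0.5, array([ 0.413, -0.015,  0.   ])), (array([338., 294.]), 0.35, array([ 0.502, -0.07 ,  0.   ]))]
side capacitor_small [(array([313., 359.]), 0.73, array([0.594, 0.115, 0.   ])), (array([312., 252.]), 0.4, array([ 0.54, -0.24,  0.  ]))]
side tape_roll [(array([358., 280.]), 0.51, array([ 0.442, -0.113,  0.   ]))]
wrist [[0.351, 0.891, 0.288, 0.302], [-0.936, 0.335, 0.107, -0.58], [-0.001, -0.307, 0.952, 0.373], [0.0, 0.0, 0.0, 1.0]] 65.70646984690485 316.7451984697233 235.21090993613782
wrist stand []
wrist clamps []
wrist leg_grip []
wrist button_face []
wrist amp []
wrist capacitor_large []
wrist capacitor_small []
wrist tape_roll []
```

View pics/scene0.png

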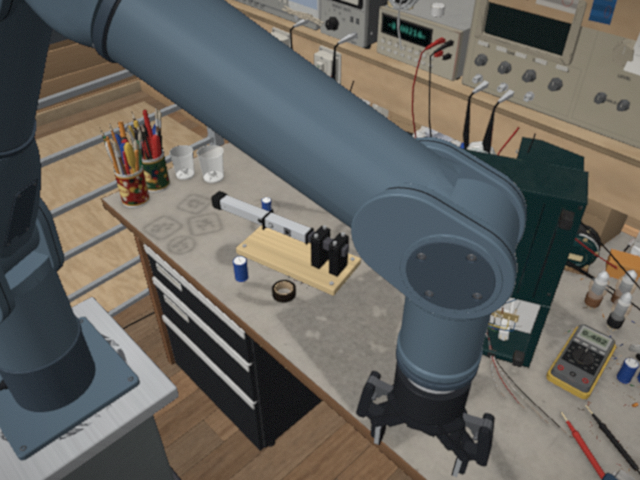

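View pics/side0.png

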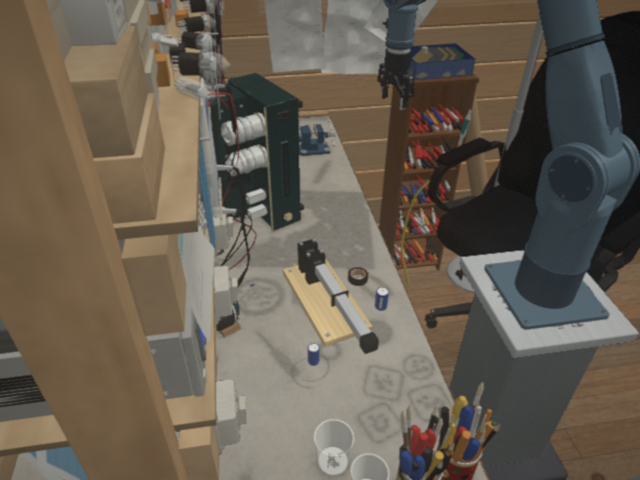

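The scene picture shows the stand at (300,255), with the foot at (218,200), the flange near (266,217) and the clamps at (330,248). The amp is at (520,260). The side picture shows the same, with the clamps at (311,258) and the foot at (368,342).

```bash
python3 - <<'E'
from h import *
s,d=cam('scene'),cam('side')
for k in('clamps','stand','leg_grip'):
    a=spot_point(k,s)[0]['point'];b=spot_point(k,d)[0]['point'];print(k,np.round(tri([(s,a),(d,b)]),4))
for k in('amp','leg','capacitor_large','capacitor_small'):
    for n,c in(('s',s),('d',d)):
        r=find_in(k,c)[:2];print(k,n,[(np.round(q['point']),round(q['conf'],2)) for q in r])
# amp bottom corners by eye
for c,p in((s,(527,362)),(s,(487,350)),(d,(297,216)),(d,(270,228)),(d,(228,205))): print(np.round(at_z(c,p,0),3))
def crop(c,x,y,w,h,k): return cv2.resize(c['frame'][y:y+h,x:x+w],None,fx=k,fy=k,interpolation=cv2.INTER_CUBIC)
cv2.imwrite('pics/z.png',np.vstack([crop(s,205,180,160,62,5)[:300],crop(d,285,235,160,62,5)[:300]]))
cv2.imwrite('pics/z1.png',crop(s,205,180,160,110,5))
E
```

```text
clamps [ 0.5573 -0.1423  0.0808]
stand [ 0.5256  0.0014 -0.0068]
leg_grip [0.5243 0.0055 0.0799]Traceback (most recent call last):
  File "<stdin>", line 7, in <module>
ValueError: it knows: button, button_face, capacitor_large, capacitor_small, clamps, leg, leg_grip, stand, tape_roll
```

```bash
python3 - <<'E'
from h import *
s,d=cam('scene'),cam('side')
for k in('leg','button','capacitor_large','capacitor_small'):
    for n,c in(('s',s),('d',d)):
        r=find_in(k,c)[:2];print(k,n,[(np.round(q['point']),round(q['conf'],2),np.round(at_z(c,q['point'],.03),3)) for q in r])
for c,p in((s,(527,362)),(s,(487,350)),(d,(297,216)),(d,(270,228)),(d,(228,205))): print(np.round(at_z(c,p,0),3))
def crop(c,x,y,w,h,k): return cv2.resize(c['frame'][y:y+h,x:x+w],None,fx=k,fy=k,interpolation=cv2.INTER_CUBIC)
cv2.imwrite('pics/z1.png',crop(s,205,180,160,110,5))
E
```

```text
leg s [(array([260., 218.]), 0.61, array([0.552, 0.085, 0.03 ]))]
leg d []
button s [(array([297., 246.]), 0.2, array([ 0.545, -0.051,  0.03 ]))]
button d []
capacitor_large s [(array([238., 265.]), 0.89, array([ 0.411, -0.01 ,  0.03 ]))]
capacitor_large d [(array([381., 296.]), 0.66, array([ 0.41 , -0.019,  0.03 ]))]
capacitor_small s [(array([265., 204.]), 0.58, array([0.597, 0.121, 0.03 ]))]
capacitor_small d [(array([312., 355.]), 0.78, array([0.597, 0.127, 0.03 ]))]
[ 0.65  -0.571  0.   ]
[ 0.621 -0.503  0.   ]
[ 0.556 -0.409  0.   ]
[ 0.64  -0.364 -0.   ]
[ 0.755 -0.5   -0.   ]
```

View pics/z1.png

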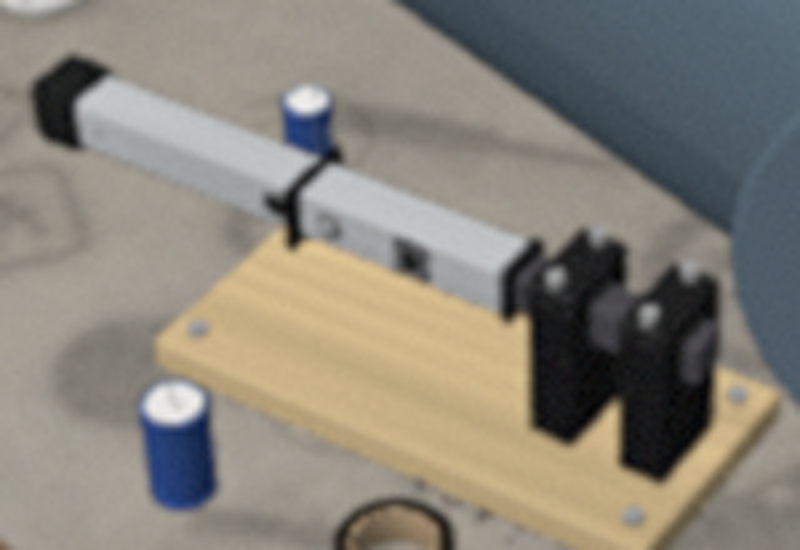

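The crop shows the button at about (270.4,224.8) and the eyelet hole at about (287.2,231.6). The flange is just to the foot side of the button.

```bash
cat >> h.py <<'E'
def move(o,p,yaw):
    """world target -> tool shift mm, twist deg (tool down)"""
    from scipy.spatial.transform import Rotation as R
    Q=R.from_euler('xyz',o['orientation']).as_matrix()
    return np.round(Q.T@(np.array(p)-o['tool_pos'])*1e3,1), round((np.degrees(o['orientation'][2])-yaw+180)%360-180,1)
E
python3 - <<'E'
from h import *
s=cam('scene')
b=at_z(s,(270.4,224.8),.08);e=at_z(s,(287.2,231.6),.08);print(b,e,np.linalg.norm(b-e))
c=np.array([.5573,-.1423])
for g in ([.5243,.0055],[.5256,.0014]):
    v=np.array(g)-c;print(np.degrees(np.arctan2(-v[0],v[1])),np.linalg.norm(v))
o=get_obs()
import copy
for p,y in(((.29,-.42,.23),50),((.37,-.22,.23),78),((.526,.003,.23),102.5)):
    print(move(o,p,y));o=dict(o,tool_pos=np.array(p),orientation=np.array([np.pi,0,np.radians(y)]))
E
```

```text
[ 0.51305172 -0.00156039  0.08      ] [ 0.52368464 -0.04505924  0.08      ] 0.04477956027188945
12.58625940979223 0.15143922873548982
12.440121160257421 0.1471549523461579
(array([ 124.1, -154.9,    1.3]), np.float64(-29.4))
(array([204.6, -67.3,  -0. ]), np.float64(-28.0))
(array([250.6, 106.2,   0. ]), np.float64(-24.5))
```

Call:
{"op": "jog_arm", "data": {
  "series": [
    [[25, -31, 0, -6], [50, -62, 0, -12], [75, -93, 0, -18], [100, -124, 0, -24], [124, -155, 0, -29]]
  ],
  "fingers": 85,
  "newtons": 20
}}

```text
clock: 2.72
tool_pos: [0.2904, -0.4181, 0.2314]
orientation: [3.141, 0.0, 0.87]
force: [0.9, -0.3, 0.0]
gripper_width: 0.0849
grasp_force: 0.0
```

Call:
{"op": "jog_arm", "data": {
  "series": [
    [[38, -12, 0, -6], [76, -25, 0, -12], [114, -37, 0, -18], [152, -50, 0, -24], [190, -62, 0, -28]]
  ]
}}

```text
clock: 3.13
tool_pos: [0.3663, -0.2334, 0.2316]
orientation: [3.141, 0.001, 1.359]
force: [1.5, -1.4, -0.3]
gripper_width: 0.0851
grasp_force: 0.0
```

Call:
{"op": "jog_arm", "data": {
  "series": [
    [[35, 12, 0, -5], [70, 25, 0, -10], [105, 38, 0, -15], [140, 51, 0, -20], [175, 64, 0, -24]]
  ]
}}

```text
clock: 3.55
tool_pos: [0.467, -0.0765, 0.2316]
orientation: [3.141, 0.001, 1.777]
force: [1.6, -0.3, 0.4]
gripper_width: 0.0851
grasp_force: 0.0
```

```bash
python3 - <<'E'
from h import *
o=get_obs();print(o['tool_pos'],np.degrees(o['orientation']),move(o,(.527,0,.23),102.5),o['joint_pos'])
E
```

```text
[ 0.46698863 -0.0765118   0.23164731] [1.79959082e+02 3.81178906e-02 1.01786094e+02] (array([62.6, 74.4,  1.7]), np.float64(-0.7)) [ 0.54083597  0.2830396  -0.55433192  1.96615549  0.18364558  0.9402565
  0.10126612]
```

Call:
{"op": "jog_arm", "data": {
  "series": [
    [[21, 25, 0, 0], [42, 50, 0, 0], [63, 74, 0, -0.7], [63, 74, 0, -0.7]]
  ]
}}

```text
clock: 3.88
tool_pos: [0.5292, 0.0052, 0.232]
orientation: [3.137, -0.004, 1.792]
force: [-0.6, 0.7, 0.0]
gripper_width: 0.0852
grasp_force: 0.0
```

```bash
python3 - <<'E'
from h import *
c=cam('wrist');cv2.imwrite('pics/w1.png',c['frame'])
o=get_obs();print(o['tool_pos'],np.degrees(o['orientation']),o['force'],np.round(c['cam_to_world'],3)[:3,3])
for k,z in dict(stand=0,clamps=.08,leg_grip=.08,button_face=.08,capacitor_large=0,capacitor_small=0,tape_roll=0).items():
    print(k,[(np.round(q['point']),round(q['conf'],2),np.round(at_z(c,q['point'],z),4)) for q in spot_point(k,c)[:2]])
for n in('scene','side'):
    d=cam(n);print(n,[(k,np.round(q['point']),round(q['conf'],2),np.round(at_z(d,q['point'],.08),4)) for k in('clamps','leg_grip','button_face') for q in spot_point(k,d)[:1]])
E
```

```text
[0.52744766 0.00215576 0.23149227] [ 1.79899140e+02 -1.09251016e-01  1.02563120e+02] [-0.58829452  0.63035205  0.361002  ] [0.511 0.082 0.375]
stand [(array([311., 196.]), 0.74, array([0.5247, 0.005 , 0.    ]))]
clamps [(array([311., 359.]), 0.72, array([ 0.5556, -0.1347,  0.08  ]))]
leg_grip [(array([304., 217.]), 0.56, array([0.5197, 0.0028, 0.08  ]))]
button_face [(array([283., 220.]), 0.37, array([ 0.5036, -0.0032,  0.08  ]))]
capacitor_large [(array([198., 193.]), 0.86, array([ 0.4067, -0.0162,  0.    ]))]
capacitor_small [(array([403., 104.]), 0.93, array([0.5934, 0.1197, 0.    ]))]
tape_roll []
scene [('clamps', array([330., 244.]), 0.56, array([ 0.5611, -0.1396,  0.08  ])), ('leg_grip', array([274., 222.]), 0.64, array([0.5249, 0.0008, 0.08  ]))]
side [('clamps', array([314., 252.]), 0.91, array([ 0.549 , -0.1436,  0.08  ])), ('leg_grip', array([338., 294.]), 0.59, array([0.5208, 0.0065, 0.08  ]))]
```

View pics/w1.png

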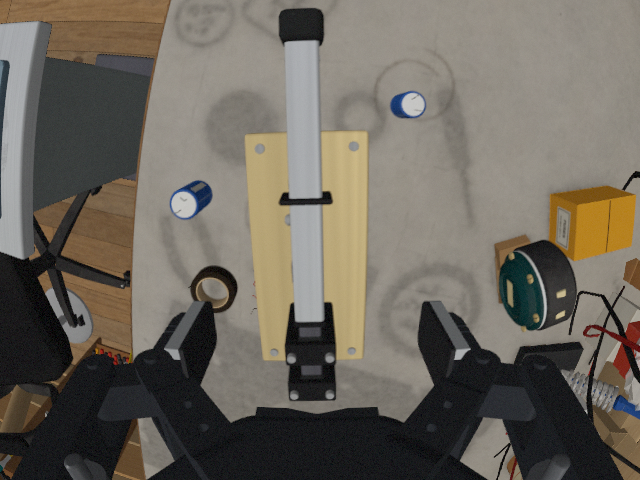

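The wrist picture shows the flange at about (306,197), the button at (288,220), and the tube top between columns ~291 and 323. The fingers straddle the tube. I'll measure the tube edges precisely next.

```bash
python3 - <<'E'
from h import *
c=cam('wrist');g=cv2.GaussianBlur(cv2.cvtColor(c['frame'],6),(3,3),0).astype(float)
o=get_obs();t=o['tool_pos'];mid=[]
print('tcp px',proj(c,t))
for r in (70,90,110,150,170,230,250,270,290):
    row=np.gradient(g[r]);seg=g[r,270:345]
    print(r,''.join('%d '%v for v in seg[::2]))
print('col306',g[180:235,306].astype(int)); print('col328',g[180:235,328].astype(int));print('col288',g[205:240,288].astype(int))
cv2.imwrite('pics/w2.png',cv2.resize(c['frame'][170:330,240:380],None,fx=4,fy=3.7,interpolation=cv2.INTER_CUBIC))
E
```

```text
tcp px [316.34486936 306.84804484]
70 148 149 147 147 146 146 147 148 150 149 149 162 167 166 168 172 173 173 173 173 174 172 170 169 171 174 167 138 132 147 146 146 147 148 146 145 146 145 
90 137 139 142 142 143 144 146 147 146 146 147 153 167 166 167 170 172 173 171 174 172 171 169 167 170 174 172 147 128 144 145 145 144 143 141 140 137 135 
110 120 118 121 124 126 125 127 132 136 138 140 146 163 165 166 168 171 172 172 173 172 171 168 166 169 173 174 157 125 137 142 141 140 137 133 128 126 125 
150 166 164 164 163 163 162 161 161 162 164 164 165 159 166 167 167 169 171 172 172 172 170 168 168 168 170 175 171 141 145 171 174 172 170 170 171 174 178 
170 166 164 164 163 163 162 160 161 161 162 163 164 162 162 168 168 168 169 172 172 172 171 169 168 169 172 173 174 150 140 169 173 173 170 170 170 172 176 
230 164 165 165 164 163 162 161 159 158 158 159 160 162 160 163 170 170 170 170 171 172 173 170 169 171 174 174 175 171 143 146 170 171 170 169 169 168 169 
250 163 163 163 163 164 164 162 160 157 157 158 160 161 161 158 169 171 168 170 172 172 172 171 170 171 173 173 174 174 148 1
[... 259 characters left out ...]
6 169 167 169 171 171 172 170 170 173 173 172 174 161 135 160 168 168 168 168 167 165 
col306 [171 171 171 171 171 171 172 172 171 146  87  41  31  34  32  37  72 124
 160 170 170 170 171 171 171 171 170 170 171 171 171 171 171 171 171 170
 171 170 170 170 170 171 171 172 171 171 172 172 171 171 170 171 171 170
 170]
col328 [136 136 133 122 110 110 115 115  97  58  31  28  33  33  30  47  90 127
 137 136 135 135 135 135 135 136 138 138 138 138 139 139 139 138 138 139
 139 139 139 140 140 141 142 142 143 143 143 143 142 143 143 143 143 144
 144]
col288 [160 160 159 159 159 159 159 159 159 159 159 159 158 158 159 158 158 158
 158 158 158 158 158 158 158 158 158 158 158 158 158 157 158 157 157]
```

View pics/w2.png

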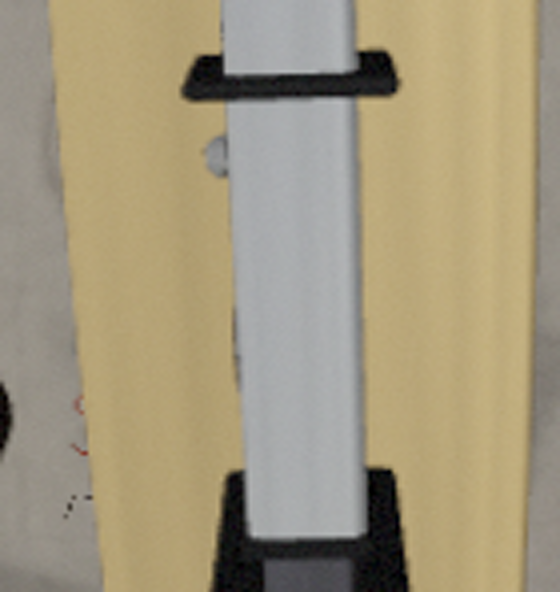

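The crop shows the flange's lower edge at row 196 between columns 286 and 340. The button tip is at (291,212), the tube edges are at 297/329 on row 212 and 301/331 on row 300, and the eyelet sliver is at row ~264.

```bash
python3 - <<'E'
from h import *
c=cam('wrist');o=get_obs();t=o['tool_pos']
P=lambda p,z:at_z(c,p,z)[:2]
u=(P((297,212),.093)+P((329.3,212),.093))/2; v=(P((301.4,300),.093)+P((331.3,300),.093))/2
d=u-v;d/=np.linalg.norm(d);psi=np.degrees(np.arctan2(-d[0],d[1]));ex=np.array([d[1],-d[0]])
print('psi',psi,'w',np.linalg.norm(P((297,212),.093)-P((329.3,212),.093)),'mid',u,v)
f=(P((285.8,196.2),.097)+P((339.7,196.2),.097))/2;print('flange w',np.linalg.norm(P((285.8,196.2),.097)-P((339.7,196.2),.097)),'grip from flange',f-.0155*d)
b=P((291,212),.082);print('btn',b,'->axis',b+.018*ex)
print('eyelet dist',(P((293.5,212),.082)-P((299,264),.083))@d)
print('clamp end of tube -> grip',(P((316,316),.093)+.092*d))
print('tcp',t,o['orientation'])
E
```

```text
psi 14.106509773146493 w 0.025213707809109327 mid [0.52191622 0.0050832 ] [ 0.54070202 -0.06967026]
flange w 0.04106437373163714 grip from flange [0.52259043 0.00317427]
btn [ 0.5048299  -0.00148754] ->axis [0.5222871  0.00289952]
eyelet dist 0.045186145069755865
clamp end of tube -> grip [0.52133867 0.00402294]
tcp [ 0.52603958 -0.00145395  0.23126639] [-3.14154386e+00  7.93032577e-06  1.78477162e+00]
```

Call:
{"op": "jog_arm", "data": {
  "series": [
    [[2, -1, 25, 0], [4, -1.5, 50, 0], [5, -1.5, 75, 0], [5, -1.5, 85, 0], [5, -1.5, 85, 0]]
  ],
  "fingers": 60
}}

```text
clock: 5.2
tool_pos: [0.5218, 0.003, 0.1442]
orientation: [-3.137, -0.001, 1.785]
force: [-1.3, 0.0, -0.0]
gripper_width: 0.06
grasp_force: 0.0
```

```bash
python3 - <<'E'
from h import *
c=cam('wrist');o=get_obs();print(o['tool_pos'],np.degrees(o['orientation']),o['gripper_width'],o['force'])
print(proj(c,o['tool_pos']))
cv2.imwrite('pics/w3.png',cv2.resize(c['frame'][180:420,160:480],None,fx=2.5,fy=2.5,interpolation=cv2.INTER_CUBIC))
print([(k,np.round(q['point'],1),round(q['conf'],2),np.round(at_z(c,q['point'],.08),4)) for k in('clamps','leg_grip','button_face') for q in spot_point(k,c)[:1]])
E
```

```text
[0.52303908 0.0031372  0.14584687] [-1.79897959e+02 -3.08061971e-02  1.02269627e+02] 0.060105711205192765 [ 0.14087807 -0.54447609  0.54561853]
[319.19337745 309.10735942]
[('clamps', array([325.1, 424.7]), 0.76, array([ 0.5586, -0.1359,  0.08  ])), ('leg_grip', array([317.9, 253.8]), 0.64, array([0.5222, 0.0037, 0.08  ])), ('button_face', array([287.6, 255.2]), 0.42, array([ 0.5047, -0.001 ,  0.08  ]))]
```

View pics/w3.png

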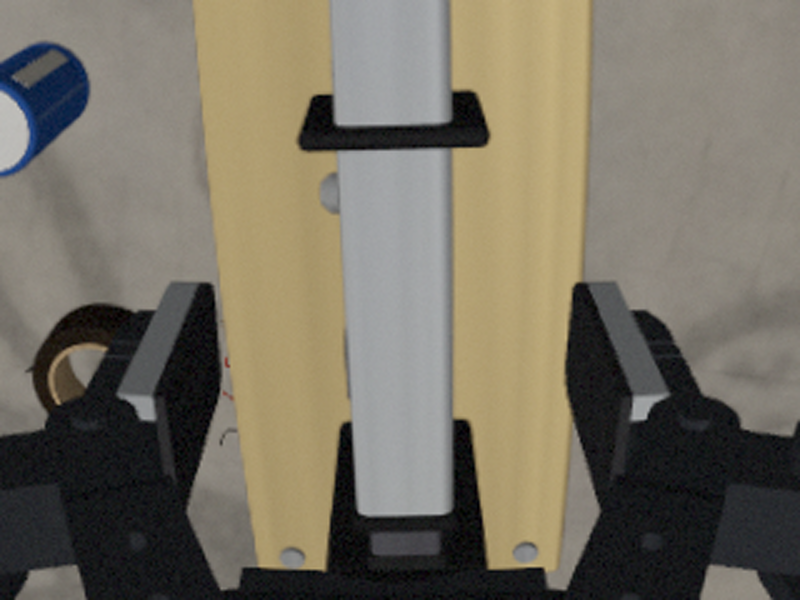

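The picture shows the tube between the fingers, with flange edge (317,239), button tip (290,257) and tube mid-columns 318.8 and 321.8.

```bash
python3 - <<'E'
from h import *
c=cam('wrist');o=get_obs()
P=lambda x,y,z:at_z(c,(160+x/2.5,180+y/2.5),z)[:2]
u=(P(342,200,.093)+P(452,200,.093))/2;v=(P(356,480,.093)+P(453,480,.093))/2
d=u-v;d/=np.linalg.norm(d);ex=np.array([d[1],-d[0]]);print('psi',np.degrees(np.arctan2(-d[0],d[1])),u,v,np.linalg.norm(P(342,200,.093)-P(452,200,.093)))
f0,f1=P(300,148,.097),P(489,146,.097);w=f1-f0;print('flange',np.linalg.norm(w),np.degrees(np.arctan2(w[1],w[0])),(f0+f1)/2-.0155*d)
b=P(320,193,.082);print('btn',b+.018*ex)
print('end',P(404,514,.093)+.092*d)
t=o['tool_pos']; g=(f0+f1)/2-.0155*d
print('err along,across',(g-t[:2])@d*1e3,(g-t[:2])@ex*1e3)
print('clamp ref',g-.142*d)
E
```

```text
psi 13.816693680620117 [0.52612714 0.0037861 ] [ 0.5455578  -0.07522199] 0.025186306164092138
flange 0.041645994212736 12.850324177721513 [0.52623493 0.0024137 ]
btn [0.52608647 0.0016518 ]
end [0.52612497 0.00214413]
err along,across -1.0826932509138376 1.3235667336809778
clamp ref [ 0.56014685 -0.1354775 ]
```

Call:
{"op": "jog_arm", "data": {
  "series": [
    [[-0.5, 1, 25, -0.7], [-1, 1.3, 50, -0.7], [-1, 1.3, 70, -0.7], [-1, 1.3, 85, -0.7], [-1, 1.3, 85, -0.7]]
  ]
}}

```text
clock: 5.87
tool_pos: [0.5238, 0.0021, 0.0597]
orientation: [-3.139, -0.0, 1.797]
force: [-0.7, 0.4, 0.6]
gripper_width: 0.0601
grasp_force: 0.0
```

Call:
{"op": "jog_arm", "data": {
  "series": [
    [[0, 0, 0, 0], [0, 0, 0, 0], [0, 0, 0, 0]]
  ],
  "fingers": 44
}}

```text
clock: 6.12
tool_pos: [0.5262, 0.0024, 0.0628]
orientation: [3.139, 0.001, 1.797]
force: [0.7, 0.2, 0.4]
gripper_width: 0.0438
grasp_force: 0.0
```

```bash
python3 - <<'E'
from h import *
c=cam('wrist');o=get_obs();print(o['tool_pos'],np.degrees(o['orientation']),o['gripper_width'],o['force'])
print(proj(c,o['tool_pos']))
cv2.imwrite('pics/w4.png',cv2.resize(c['frame'][180:420,160:480],None,fx=2.5,fy=2.5,interpolation=cv2.INTER_CUBIC))
print([(k,np.round(q['point'],1),round(q['conf'],2),np.round(at_z(c,q['point'],.08),4)) for k in('clamps','leg_grip','button_face') for q in spot_point(k,c)[:1]])
E
```

```text
[0.52610145 0.00239337 0.06264188] [1.79863353e+02 3.46277178e-02 1.02943461e+02] 0.04431551061157169 [-0.66395572 -0.20547776 -0.01068659]
[315.9685579  306.85386635]
[('leg_grip', array([306.6, 325. ]), 0.69, array([0.5222, 0.0029, 0.08  ])), ('button_face', array([260.4, 325.3]), 0.72, array([ 0.5044, -0.0016,  0.08  ]))]
```

View pics/w4.png

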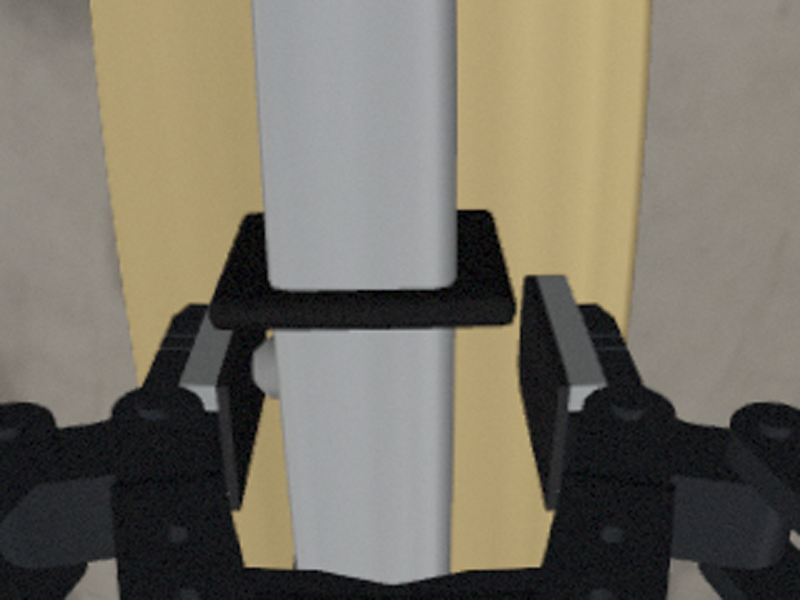

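The picture shows the gripper off-centre: the right gap is about 12 mm and the left about 5 mm. I'll shift about 3.5 mm toward the button side and then close gently.

Call:
{"op": "jog_arm", "data": {
  "series": [
    [[0.5, -2, 1, 0], [1, -3.6, 2, 0], [1, -3.6, 2, 0], [1, -3.6, 2, 0]]
  ]
}}

```text
clock: 6.65
tool_pos: [0.5209, 0.0026, 0.0592]
orientation: [-3.141, -0.0, 1.797]
force: [0.1, 0.3, -0.2]
gripper_width: 0.0441
grasp_force: 0.0
```

Call:
{"op": "jog_arm", "data": {
  "series": [
    [[0, 0, 0, 0], [0, 0, 0, 0]]
  ],
  "fingers": 34
}}

```text
clock: 6.82
tool_pos: [0.5212, 0.0026, 0.0592]
orientation: [-3.141, -0.0, 1.797]
force: [-0.5, -0.9, 0.8]
gripper_width: 0.0339
grasp_force: 0.1
```

```bash
python3 - <<'E'
from h import *
c=cam('wrist');o=get_obs();print(o['tool_pos'],np.degrees(o['orientation']),o['gripper_width'],o['force'],o['grasp_force'])
cv2.imwrite('pics/w5.png',cv2.resize(c['frame'][180:420,160:480],None,fx=2.5,fy=2.5,interpolation=cv2.INTER_CUBIC))
print([(k,np.round(q['point'],1),round(q['conf'],2),np.round(at_z(c,q['point'],.08),4)) for k in('leg_grip','button_face') for q in spot_point(k,c)[:1]])
E
```

```text
[0.52118205 0.00255401 0.05924762] [-1.79984800e+02  6.80996552e-04  1.02957816e+02] 0.034228174110424586 [-1.023461   -0.54860101 -0.04176313] 0.19658531935192514
[('leg_grip', array([316.5, 332.6]), 0.69, array([0.5213, 0.0026, 0.08  ])), ('button_face', array([271.1, 333.7]), 0.66, array([ 0.5042, -0.0021,  0.08  ]))]
```

View pics/w5.png

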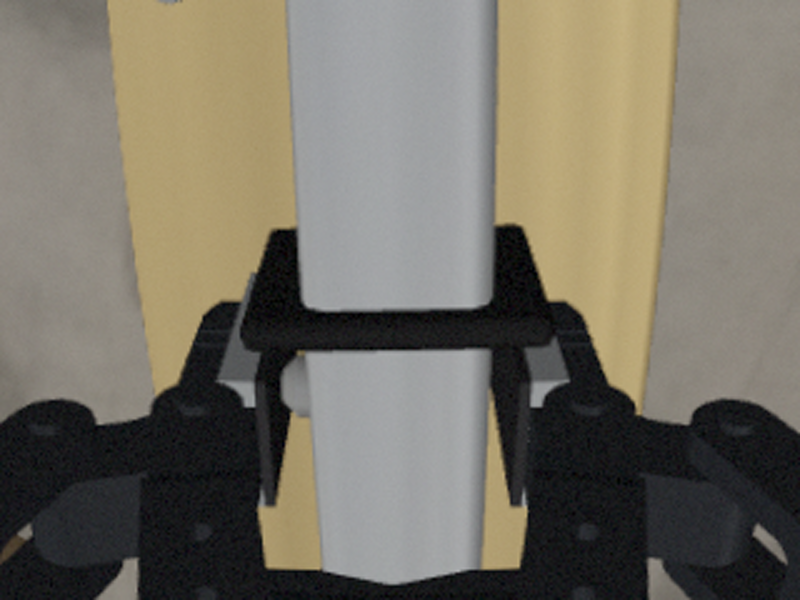

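Now it is centred, with the button inside the left pad's span and the flange ahead of the pads. Closing.

Call:
{"op": "jog_arm", "data": {
  "series": [
    [[0, 0, 0, 0], [0, 0, 0, 0], [0, 0, 0, 0], [0, 0, 0, 0], [0, 0, 0, 0]]
  ],
  "fingers": 20,
  "newtons": 25
}}

```text
clock: 7.38
tool_pos: [0.5221, 0.0028, 0.0595]
orientation: [3.14, 0.0, 1.797]
force: [3.8, 1.2, -0.9]
gripper_width: 0.0257
grasp_force: 29.0
```

```bash
python3 - <<'E'
from h import *
o=get_obs();print(o['tool_pos'],np.degrees(o['orientation']),o['gripper_width'],o['force'],o['grasp_force'])
E
```

```text
[0.5220922  0.00282372 0.05952947] [1.79908272e+02 6.16050012e-04 1.02986926e+02] 0.02568989812617376 [ 3.78706986  1.22414907 -0.93683391] 29.00358291595694
```

Call:
{"op": "jog_arm", "data": {
  "series": [
    [[1, 0, 0, 0], [2, 0, 0, 0], [3, 0, 0, 0], [4, 0, 0, 0], [5, 0, 0, 0]]
  ]
}}

```text
clock: 7.8
tool_pos: [0.5212, 0.0061, 0.0595]
orientation: [3.14, 0.002, 1.796]
force: [6.7, -3.7, -1.6]
gripper_width: 0.0258
grasp_force: 29.7
```

Call:
{"op": "jog_arm", "data": {
  "series": [
    [[1, 0, 0, 0], [2, 0, 0, 0], [3, 0, 0, 0], [4, 0, 0, 0], [5, 0, 0, 0]]
  ]
}}

```text
clock: 8.22
tool_pos: [0.5206, 0.0084, 0.0595]
orientation: [3.14, 0.005, 1.795]
force: [6.8, -10.7, -2.0]
gripper_width: 0.0258
grasp_force: 30.1
```

Call:
{"op": "jog_arm", "data": {
  "series": [
    [[0.5, 0, 0, 0], [1, 0, 0, 0], [1.5, 0, 0, 0], [2, 0, 0, 0], [2, 0, 0, 0]]
  ]
}}

```text
clock: 8.63
tool_pos: [0.5193, 0.014, 0.0595]
orientation: [3.14, 0.001, 1.797]
force: [5.5, -1.8, -1.3]
gripper_width: 0.0254
grasp_force: 28.5
```

Call:
{"op": "jog_arm", "data": {
  "series": [
    [[2, 0, 0, 0], [4, 0, 0, 0], [6, 0, 0, 0], [8, 0, 0, 0], [10, 0, 0, 0]]
  ]
}}

```text
clock: 9.05
tool_pos: [0.5169, 0.0234, 0.0595]
orientation: [3.141, 0.001, 1.797]
force: [5.0, -3.0, 0.1]
gripper_width: 0.0255
grasp_force: 28.8
```

Call:
{"op": "jog_arm", "data": {
  "series": [
    [[2, 0, 0, 0], [4, 0, 0, 0], [6, 0, 0, 0], [8, 0, 0, 0], [10, 0, 0, 0]]
  ]
}}

```text
clock: 9.47
tool_pos: [0.5146, 0.033, 0.0595]
orientation: [3.141, 0.001, 1.797]
force: [4.2, -2.9, 0.6]
gripper_width: 0.0259
grasp_force: 28.9
```

Call:
{"op": "jog_arm", "data": {
  "series": [
    [[1, 0, 0, 0], [2, 0, 0, 0], [3, 0, 0, 0], [4, 0, 0, 0], [4, 0, 0, 0]]
  ]
}}

```text
clock: 9.88
tool_pos: [0.5135, 0.0373, 0.0595]
orientation: [3.141, 0.001, 1.797]
force: [4.2, -2.6, 2.0]
gripper_width: 0.0258
grasp_force: 28.7
```

Call:
{"op": "jog_arm", "data": {
  "series": [
    [[0.5, 0, 0, 0], [1, 0, 0, 0], [1.5, 0, 0, 0], [2, 0, 0, 0], [2.5, 0, 0, 0]]
  ]
}}

```text
clock: 10.3
tool_pos: [0.5129, 0.0395, 0.0595]
orientation: [3.141, 0.001, 1.797]
force: [3.1, -3.1, 1.6]
gripper_width: 0.0255
grasp_force: 29.0
```

Call:
{"op": "jog_arm", "data": {
  "series": [
    [[0.5, 0, 0, 0], [1, 0, 0, 0], [1.5, 0, 0, 0], [2, 0, 0, 0], [2.5, 0, 0, 0]]
  ]
}}

```text
clock: 10.72
tool_pos: [0.5122, 0.0423, 0.0595]
orientation: [3.141, 0.0, 1.797]
force: [1.9, 3.7, 2.9]
gripper_width: 0.0255
grasp_force: 29.0
```

```bash
python3 - <<'E'
from h import *
s=cam('scene');o=get_obs();print(o['force'],o['tool_pos'],o['clock'])
print([(k,np.round(q['point'],1),round(q['conf'],2)) for k in('button_face','leg_grip','clamps') for q in spot_point(k,s)[:2]])
cv2.imwrite('pics/s2.png',cv2.resize(s['frame'][180:290,205:365],None,fx=5,fy=5,interpolation=cv2.INTER_CUBIC))
E
```

```text
[0.91793666 2.28207246 2.38128833] [0.51202837 0.04335444 0.05944681] 10.7667
[]
```

View pics/s2.png

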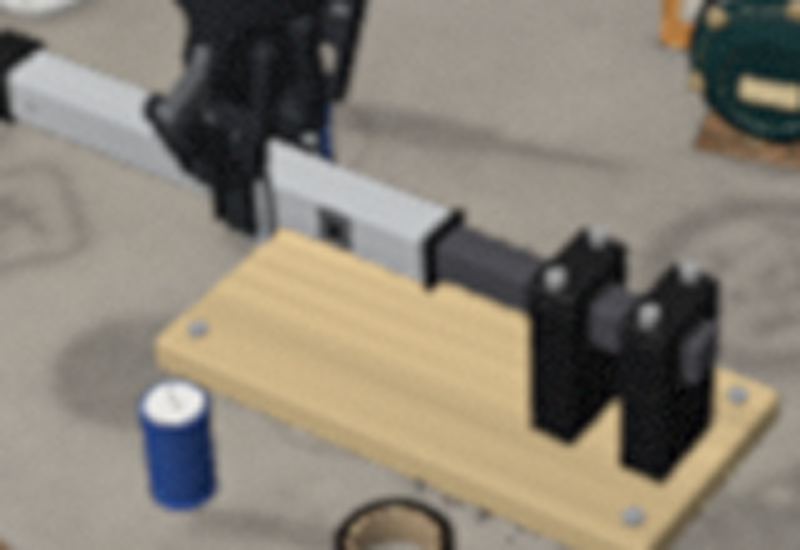

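The tube has moved. The eyelet is at crop (335,227), near the button's spot (327,224), so about 3–5 mm remain. Going slowly.

Call:
{"op": "jog_arm", "data": {
  "series": [
    [[0.3, 0, 0, 0], [0.6, 0, 0, 0], [0.9, 0, 0, 0], [1.2, 0, 0, 0], [1.5, 0, 0, 0]]
  ]
}}

```text
clock: 11.33
tool_pos: [0.5118, 0.044, 0.0594]
orientation: [3.141, 0.0, 1.797]
force: [2.3, -0.5, 5.9]
gripper_width: 0.0254
grasp_force: 29.2
```

Call:
{"op": "jog_arm", "data": {
  "series": [
    [[0.3, 0, 0, 0], [0.6, 0, 0, 0], [0.9, 0, 0, 0], [1.2, 0, 0, 0], [1.5, 0, 0, 0]]
  ]
}}

```text
clock: 11.75
tool_pos: [0.5116, 0.0451, 0.0594]
orientation: [3.141, 0.001, 1.797]
force: [2.8, -1.6, 4.8]
gripper_width: 0.0258
grasp_force: 29.4
```

Call:
{"op": "jog_arm", "data": {
  "series": [
    [[0.3, 0, 0, 0], [0.6, 0, 0, 0], [0.9, 0, 0, 0], [1.2, 0, 0, 0], [1.5, 0, 0, 0]]
  ]
}}

```text
clock: 12.17
tool_pos: [0.5113, 0.0463, 0.0594]
orientation: [3.142, 0.001, 1.797]
force: [2.2, -1.3, 5.2]
gripper_width: 0.0257
grasp_force: 29.4
```

Call:
{"op": "jog_arm", "data": {
  "series": [
    [[0.3, 0, 0, 0], [0.6, 0, 0, 0], [0.9, 0, 0, 0], [1.2, 0, 0, 0], [1.5, 0, 0, 0]]
  ]
}}

```text
clock: 12.58
tool_pos: [0.5111, 0.0469, 0.0594]
orientation: [-3.142, 0.002, 1.796]
force: [3.4, -3.3, 5.8]
gripper_width: 0.0258
grasp_force: 29.9
```

Call:
{"op": "jog_arm", "data": {
  "series": [
    [[0.3, 0, 0, 0], [0.6, 0, 0, 0], [0.9, 0, 0, 0], [1.2, 0, 0, 0], [1.5, 0, 0, 0]]
  ]
}}

```text
clock: 13.0
tool_pos: [0.511, 0.0475, 0.0594]
orientation: [-3.141, 0.003, 1.796]
force: [4.2, -5.4, 6.1]
gripper_width: 0.0258
grasp_force: 30.3
```

Call:
{"op": "jog_arm", "data": {
  "series": [
    [[0.6, 0, 0, 0], [1.2, 0, 0, 0], [1.8, 0, 0, 0], [2.4, 0, 0, 0], [2.4, 0, 0, 0]]
  ]
}}

```text
clock: 13.42
tool_pos: [0.5107, 0.0485, 0.0594]
orientation: [-3.141, 0.004, 1.795]
force: [4.3, -8.1, 5.1]
gripper_width: 0.0259
grasp_force: 31.0
```

```bash
python3 - <<'E'
from h import *
s=cam('scene');o=get_obs();f=o['force'];print(f,f@[-.225,.974,0],o['tool_pos'],o['clock'])
print([(k,np.round(q['point'],1),round(q['conf'],2)) for k in('button_face','leg_grip') for q in spot_point(k,s)[:2]])
cv2.imwrite('pics/s3.png',cv2.resize(s['frame'][205:245,240:300],None,fx=10,fy=10,interpolation=cv2.INTER_CUBIC))
E
```

```text
[ 5.38554928 -9.63598502  4.93287625] -10.597198000122964 [0.51072028 0.04847462 0.05943283] 13.4667
[('button_face', array([282.2, 290.3]), 0.49), ('leg_grip', array([258.1, 216. ]), 0.62)]
```

View pics/s3.png

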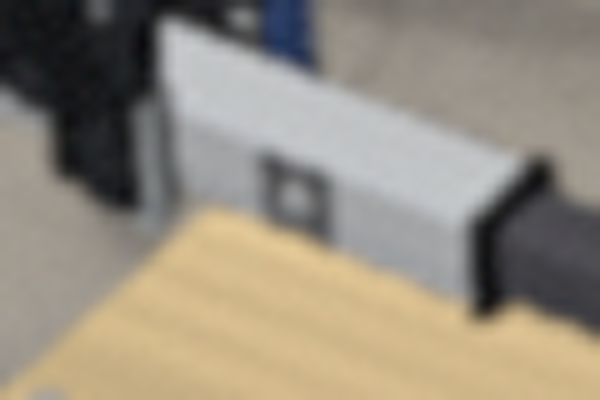

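The bright button face now shows inside the dark eyelet at crop (297,198), so it has snapped out. I'll bring the pull up to about 13 N and hold.

Call:
{"op": "jog_arm", "data": {
  "series": [
    [[0.5, 0, 0, 0], [1, 0, 0, 0], [1.3, 0, 0, 0], [1.3, 0, 0, 0], [1.3, 0, 0, 0]]
  ]
}}

```text
clock: 13.98
tool_pos: [0.5106, 0.049, 0.0594]
orientation: [-3.141, 0.005, 1.794]
force: [3.8, -10.8, 5.0]
gripper_width: 0.0256
grasp_force: 31.4
```

Call:
{"op": "jog_arm", "data": {
  "series": [
    [[0.4, 0, 0, 0], [0.8, 0, 0, 0], [1, 0, 0, 0], [1, 0, 0, 0], [1, 0, 0, 0]]
  ]
}}

```text
clock: 14.4
tool_pos: [0.5105, 0.0494, 0.0594]
orientation: [-3.141, 0.006, 1.794]
force: [5.8, -11.5, 6.9]
gripper_width: 0.0258
grasp_force: 31.7
```

Call:
{"op": "jog_arm", "data": {
  "series": [
    [[0, 0, 0, 0], [0, 0, 0, 0], [0, 0, 0, 0]]
  ]
}}

```text
clock: 14.65
tool_pos: [0.5105, 0.0494, 0.0594]
orientation: [-3.141, 0.006, 1.794]
force: [5.0, -11.4, 6.5]
gripper_width: 0.0258
grasp_force: 31.7
```

Call:
{"op": "jog_arm", "data": {
  "series": [
    [[0.3, 0, 0, 0], [0.6, 0, 0, 0], [0.6, 0, 0, 0], [0.6, 0, 0, 0], [0.6, 0, 0, 0]]
  ]
}}

```text
clock: 15.07
tool_pos: [0.5104, 0.0496, 0.0594]
orientation: [-3.141, 0.006, 1.794]
force: [6.1, -12.4, 5.8]
gripper_width: 0.0258
grasp_force: 31.9
```

Call:
{"op": "jog_arm", "data": {
  "series": [
    [[0, 0, 0, 0], [0, 0, 0, 0], [0, 0, 0, 0]]
  ]
}}

```text
clock: 15.32
tool_pos: [0.5104, 0.0496, 0.0594]
orientation: [-3.141, 0.006, 1.794]
force: [6.1, -12.5, 5.3]
gripper_width: 0.0258
grasp_force: 31.9
```

Call:
{"op": "jog_arm", "data": {
  "series": [
    [[-1.5, 0, 0, 0], [-3, 0, 0, 0], [-4.5, 0, 0, 0], [-6, 0, 0, 0], [-6, 0, 0, 0]]
  ]
}}

```text
clock: 15.73
tool_pos: [0.511, 0.0472, 0.0594]
orientation: [-3.141, 0.002, 1.796]
force: [4.1, -3.4, 6.0]
gripper_width: 0.0256
grasp_force: 30.3
```

Call:
{"op": "jog_arm", "data": {
  "series": [
    [[0, 0, 0, 0], [0, 0, 0, 0], [0, 0, 0, 0], [0, 0, 0, 0], [0, 0, 0, 0]]
  ],
  "fingers": 64
}}

```text
clock: 16.15
tool_pos: [0.5099, 0.0493, 0.0589]
orientation: [-3.14, -0.0, 1.797]
force: [0.3, -0.9, 0.8]
gripper_width: 0.064
grasp_force: 0.0
```

Released. Now rise straight up.

Call:
{"op": "jog_arm", "data": {
  "series": [
    [[0, 0, -15, 0], [0, 0, -40, 0], [0, 0, -75, 0], [0, 0, -110, 0], [0, 0, -140, 0]]
  ]
}}

```text
clock: 16.57
tool_pos: [0.5103, 0.0495, 0.2011]
orientation: [3.141, -0.0, 1.797]
force: [1.0, -0.1, 0.1]
gripper_width: 0.0641
grasp_force: 0.0
```

Call:
{"op": "jog_arm", "data": {
  "series": [
    [[0, 0, 0, 0], [0, 0, 0, 0], [0, 0, 0, 0]]
  ]
}}

```text
clock: 16.82
tool_pos: [0.5099, 0.0489, 0.1986]
orientation: [-3.14, 0.0, 1.797]
force: [-0.4, 0.3, -0.2]
gripper_width: 0.064
grasp_force: 0.0
```

```bash
python3 - <<'E'
from h import *
s=cam('scene');o=get_obs();print(o['force'],o['tool_pos'],o['clock'],np.abs(o['qvel']).max())
cv2.imwrite('pics/s4.png',cv2.resize(s['frame'][180:290,205:365],None,fx=5,fy=5,interpolation=cv2.INTER_CUBIC))
E
```

```text
[-0.84566973  0.33622884 -0.38931913] [0.50950137 0.04890871 0.19803481] 16.8667 0.012383951392732757
```

View pics/s4.png

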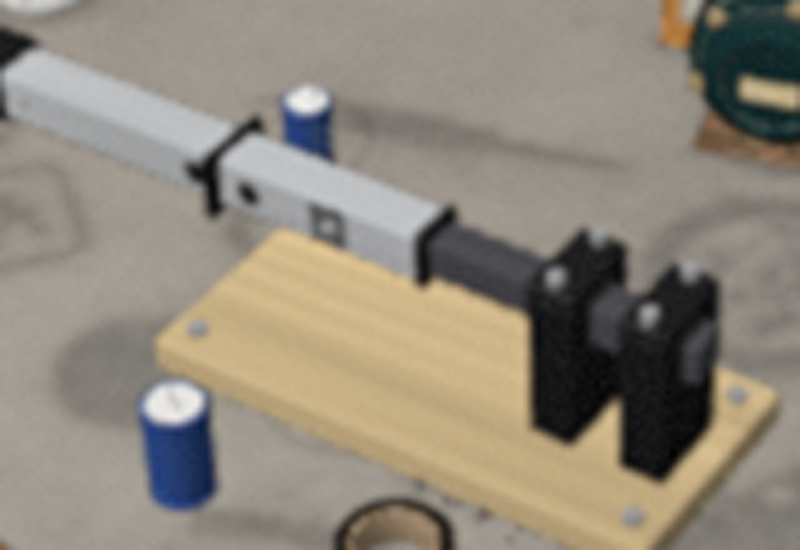

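The button sits in the eyelet at crop (327,226), the first hole at (248,190) is empty, and the cans and tape have not moved. The gripper is clear, so I'm handing in.

```bash
python3 -c "
from rig import manip;print(manip.job_done())"
```

```text
the job is handed in; nothing more can be done
None
```

The leg is one hole longer: the button snapped out into the eyelet after roughly 45 mm of travel and held a pull of about 13.5 N, then I let go and handed the job in at about 17 s with the gripper clear and the cans and tape where they were.

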